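# Change over the ball feeder to its other lane

### The arm

A 6-joint arm with a two-finger parallel gripper is mounted at the origin on a cart in front of the work surface, level with it; the furniture and walls round the work are solid. World frame = base frame: x ahead of the robot, y to its left, z up, the work surface at z = 0. Lengths are in m, angles in rad, forces in N, time in s.
With the tool pointing down it reaches from about 0.275 to 0.725 m from the base axis. Payload 5.6 kg.
Tool frame: the origin (TCP) lies at the very end of the fingers, on their centre line; the grasp point (between the pads) lies 19 mm behind it; z points along the fingers, y is the line along which they close (so a half turn about z gives the same grasp; the last joint's range is limited). The gripper opens to 85 mm and grips with 20 to 120 N. Pads are 22 mm wide; open, the fingers measure 114 mm over their backs; the gripper's body (76 mm by 85 mm) begins 54 mm behind the grasp point. The pads swing forward as they close: fully open they stand 13 mm farther back than shut.
Start: joints at [-1.036, 0.255, 0.108, 0, -1.424, -0.285], TCP at [0.136, -0.533, 0.231] pointing down, gripper open.
Joint ranges: [-2.95, 2.95], [-1.21, 1.97], [-1.09, 1.5], [-2.87, 1.71], [-2.94, -0.07], [-3.05, 3.05]. Speed limits (rad/s): [2.57, 2.57, 3.14, 3.14, 3.14, 3.14].

### API

Orientations are given as a 3x3 rotation matrix whose columns are the frame's x, y, z axes.
In Python, from rig import bot gives the robot as it stands. Calls block until the motion is done:
- bot.reach(position, orientation): joint-space move of the TCP to a pose.
- bot.servo_line(position, rotation=None, rate=0.15): straight line of the TCP; rotation=None keeps the orientation; rate is the mean speed in m/s.
- bot.movej(angles): joint-space move.
- bot.gripper_open() and bot.gripper_close(strength=None): open the fingers fully, or close them until they stop; strength is the grip in N (None keeps the last).
- bot.dwell(seconds).
- bot.solve_ik(position, orientation): joint angles nearest the present ones, or None.
- bot.get_image(name): name is "side" or "top"; returns a dict with "frame" (400x640x3 uint8, red, green, blue), "fx", "fy", "cx", "cy" (pixels), "cam_to_world" (4x4, takes a point from camera to world coordinates). Camera axes: x right, y up, looking along -z (the intrinsics and any distortion apply to the point x, -y, -z); pixel columns grow to the right and rows downward; lengths in m; the calibration is good to about 2 mm. A picture is of the moment at which its call begins. There is no depth.
A pose or a line that the arm cannot do raises bot.IKError and nothing moves.
- bot.hand_in(): hands the job in; it is judged then, once.
Readings, each from a call of its own:
- bot.current_time_s(): time.
- bot.current_joint_pos(): joint angles.
- bot.current_joint_vel(): joint speeds.
- bot.current_joint_efforts(): joint torques, N m.
- bot.current_ee_pos(): TCP position.
- bot.current_tcp_rot(): TCP orientation.
- bot.current_wrist_force(): force on the tool from outside, world axes, zero at the start.
- bot.current_torque(): the same for the moment, N m.
- bot.current_width(): finger opening in m.
- bot.current_grip_force(): force on a finger pad.
Only numpy, scipy, OpenCV 4.12 (cv2) and the standard library are available. Lean on these libraries where they do the work, as an engineer would, in place of code of your own. Each camera call takes 0.05 s, during which the arm holds its last target. There are 200 camera calls.

### The job

The tilting gate of the ball feeder still leans to the lane of the set that has just been run off. Press down the raised end of its rocker bar so that the gate rocks fully over and feeds the other lane, then press the stop's paddle down and keep it down until all four waiting wooden balls have rolled into that other lane, and let the paddle spring back up. Do not touch or lift the balls, and leave the things around the feeder where they lie.

Things in the scene. Friction and masses are not known exactly. Their poses are not given: they have to be found in the camera images.
- feeder: wooden gravity feeder for turned balls, 464 x 220 x 152 mm, fixed to the table, turned a little. Origin: underside of its base board, on the centre line; own x points up the tracks, away from the robot (balls roll toward -x), y to the left lane, z up. A single trough above (x 0 to 0.172, inner width 34 mm, floor 88 mm high at x = 0, rising 8 degrees) feeds a tilting Y-shaped chute (x -0.127 to 0)
- lane_left (a point): middle of the floor of the left lane, at feeder x = -0.20, y = 0.070. Both lanes run from below the chute's end (x = -0.106, floor 40 mm high) down to an end stop (x = -0.265, floor 16 mm high); inner width 40 mm, outer wall 30 mm, inner wall 14 mm above the floor
- lane_right (a point): middle of the floor of the right lane, at feeder x = -0.20, y = -0.070; same form
- gate (a joint): Y chute and rocker bar on one shaft on the feeder's centre line, sloping with the tracks, 72 mm high at the bar. +0.32 rad: fully over to the left, left pad down, feeds the left (+y) lane; -0.32: fully over to the right, right pad down, feeds the right (-y) lane. Top-heavy: it rests on either stop, never between, and tips over once pressed past the middle (under 1 N at a pad)
- pad_left (a point): centre of the top of the left thumb pad of the rocker bar (black disc, 23 mm across, 31 mm to the left of the shaft, at feeder x = -0.16). About 100 mm above the table when raised, 81 mm when down (the bar's stop is rigid). The dark steel bar is 86 mm long (across the feeder) and 26 mm wide; 20 mm behind it (+x) the chute ends, up to 105 mm high on its raised side
- pad_right (a point): centre of the top of the right thumb pad of the same bar, 31 mm to the right of the shaft, otherwise the same
- stop (a joint): spring lever of the stop: 0 = shut (its pin hangs in the trough before the first ball), 0.65 rad = paddle fully down, pin lifted clear of the balls. It takes about 0.6 N to start and 2 N at the bottom, and springs shut when let go
- paddle (a point): centre of the top of the stop's paddle, a black 30 x 30 mm plate on the left outside of the trough (feeder x = 0.030, y = 0.096). 147 mm above the table when shut; it goes down 34 mm to its limit, and swings about an axis along the feeder's x, 56 mm to its right. From about 25 mm down the balls can pass; all four have run into the lane about 3 s later
- ball_1_center (a point): centre of waiting wooden ball 1 of 4 (30 mm across, about 12 g), counted from the stop upward
- ball_2_center (a point): centre of waiting wooden ball 2 of 4 (30 mm across, about 12 g), counted from the stop upward
- ball_3_center (a point): centre of waiting wooden ball 3 of 4 (30 mm across, about 12 g), counted from the stop upward
- ball_4_center (a point): centre of waiting wooden ball 4 of 4 (30 mm across, about 12 g), counted from the stop upward
- limb_long: carved wooden puppet limb, 34 x 151 x 29 mm, lying right of the feeder, a bystander; origin at the middle of its underside
- limb_small: small carved wooden puppet limb, 21 x 111 x 18 mm, lying left of the feeder, a bystander; origin at the middle of its underside
- pliers: red-handled pliers, 61 x 168 x 13 mm, lying left of the feeder, a bystander; origin at the middle of its underside

How it is judged:
On the way, in this order (a step that is already met when the one before it is completed fails the run):
1. the gate has been rocked fully over to its other side while all four balls still wait behind the stop ((value of joint gate above 0.27 rad or value of joint gate below -0.27 rad) and distance of pad_left from where it was at the start of the episode above 0.0125 m and x of each of ball_1_center, ball_2_center, ball_3_center, ball_4_center in the frame of feeder above 0.03 m), for 0.3 s.
2. the stop's paddle is pressed down (value of joint stop above 0.4 rad and contact force between the fingers and stop above 0.2 N), for 0.2 s.
At the end, for the whole second after the job is handed in: the gate lies fully over (beyond 0.27 rad) on the side opposite to its start, all four balls lie at rest in the lane on that side, below the chute, and the stop is shut again (below 0.08 rad) (distance of pad_left from where it was at the start of the episode above 0.0125 m and ((value of joint gate above 0.27 rad and y of each of ball_1_center, ball_2_center, ball_3_center, ball_4_center in the frame of feeder above 0.05 m and x of each of ball_1_center, ball_2_center, ball_3_center, ball_4_center in the frame of feeder below -0.125 m and z of each of ball_1_center, ball_2_center, ball_3_center, ball_4_center in the frame of feeder below 0.075 m) or (value of joint gate below -0.27 rad and y of each of ball_1_center, ball_2_center, ball_3_center, ball_4_center in the frame of feeder below -0.05 m and x of each of ball_1_center, ball_2_center, ball_3_center, ball_4_center in the frame of feeder below -0.125 m and z of each of ball_1_center, ball_2_center, ball_3_center, ball_4_center in the frame of feeder below 0.075 m)) and value of joint stop below 0.08 rad and linear speed of each of ball_1, ball_2, ball_3, ball_4 below 0.05 m/s); the robot touches nothing.
It fails at once if a ball is touched by the fingers (contact force between the fingers and ball_1 above 0.3 N or contact force between the fingers and ball_2 above 0.3 N or contact force between the fingers and ball_3 above 0.3 N or contact force between the fingers and ball_4 above 0.3 N).
It fails at once if a ball is lifted or falls off the feeder (height (world z) of any of ball_1_center, ball_2_center, ball_3_center, ball_4_center above 0.15 m or height (world z) of any of ball_1_center, ball_2_center, ball_3_center, ball_4_center below 0.024 m).
It fails at once if a bystander is moved by more than 20 mm (distance of any of limb_long, limb_small, pliers from where it was at the start of the episode above 0.02 m).
It also fails if it takes over 38 s, if anything falls off the work surface, if the arm or the gripper's body presses on something with over 40 N, if the wrist force passes 120 N, or if a joint passes its speed limit or range.

## Working session

There is one attempt and no reset: what is moved stays moved. The work goes in short steps, each a Python script; the robot and the scene stay as the last script left them, time stands still between calls to the robot, and variables do not carry over. Pictures are saved under pics/ and viewed, at most 10 in all, crops included, and the job is handed in when it is done.

```bash
mkdir -p pics; python3 - <<'E'
from rig import bot
import cv2,numpy as np
for n in("side","top"):
    d=bot.get_image(n); cv2.imwrite(f"pics/{n}0.png",d["frame"][:,:,::-1])
    print(n,{k:v for k,v in d.items() if k not in("frame","cam_to_world")},np.round(d["cam_to_world"],4).tolist())
print(bot.current_tcp_rot().round(3) if hasattr(bot.current_tcp_rot(),'round') else bot.current_tcp_rot())
E
```

```text
side {'fx': 473.40652077349756, 'fy': 473.40652077349756, 'cx': 321.98051870938446, 'cy': 202.24098435940053} [[0.8964, 0.2615, -0.3578, 0.067], [-0.4425, 0.4816, -0.7565, -1.1221], [-0.0255, 0.8365, 0.5474, 0.9381], [0.0, 0.0, 0.0, 1.0]]
top {'fx': 473.8248491694829, 'fy': 473.8248491694829, 'cx': 308.82375448116926, 'cy': 192.51989423703859} [[0.019, 0.9917, -0.1271, 0.4392], [-0.9996, 0.0212, 0.0164, 0.0081], [0.019, 0.1268, 0.9917, 1.3157], [0.0, 0.0, 0.0, 1.0]]
[[-0.969 -0.247 -0.   ]
 [-0.247  0.969  0.002]
 [ 0.     0.002 -1.   ]]
```

View pics/side0.png

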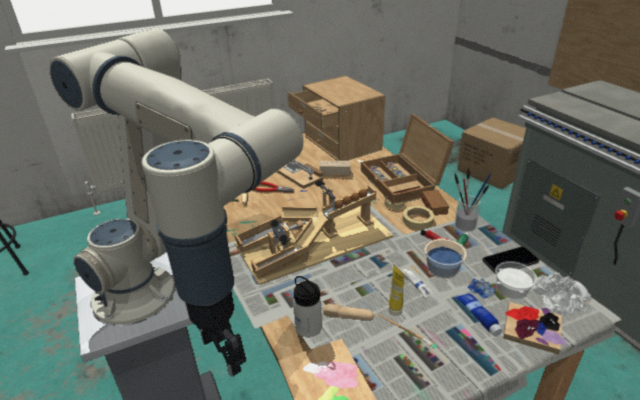

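View pics/top0.png

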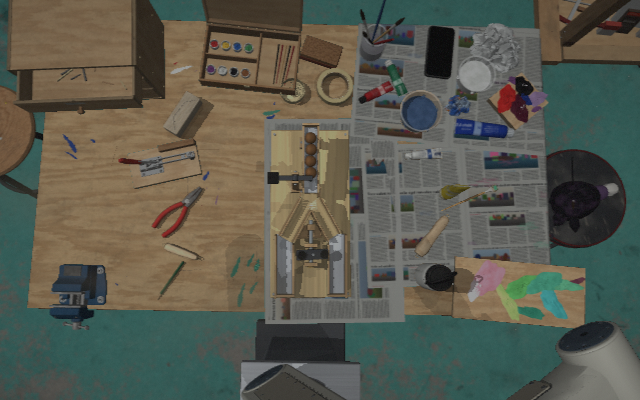

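The top view shows the feeder at about u 270–350, v 122–298, with the paddle near (273,178), the bar near (312,255) and the balls at (310,135–172). Next I'll enlarge both views.

```bash
python3 - <<'E'
import cv2,numpy as np
t=cv2.imread("pics/top0.png")[115:305,255:365]; s=cv2.imread("pics/side0.png")[165:285,225:400]
t=cv2.resize(t,None,fx=3.15,fy=3.15,interpolation=cv2.INTER_CUBIC)
s=cv2.resize(s,None,fx=4.4,fy=4.4,interpolation=cv2.INTER_CUBIC)
cv2.imwrite("pics/tc.png",t);cv2.imwrite("pics/sc.png",s)
E
```

```text
(no output)
```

View pics/tc.png

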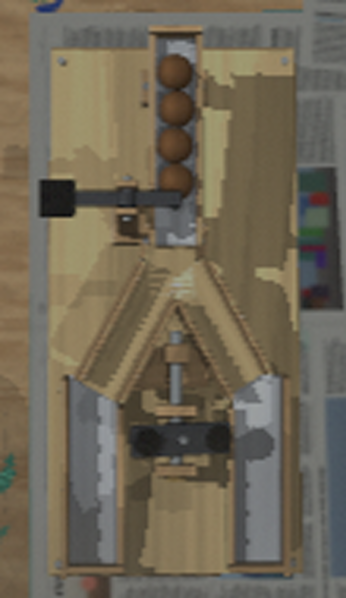

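View pics/sc.png

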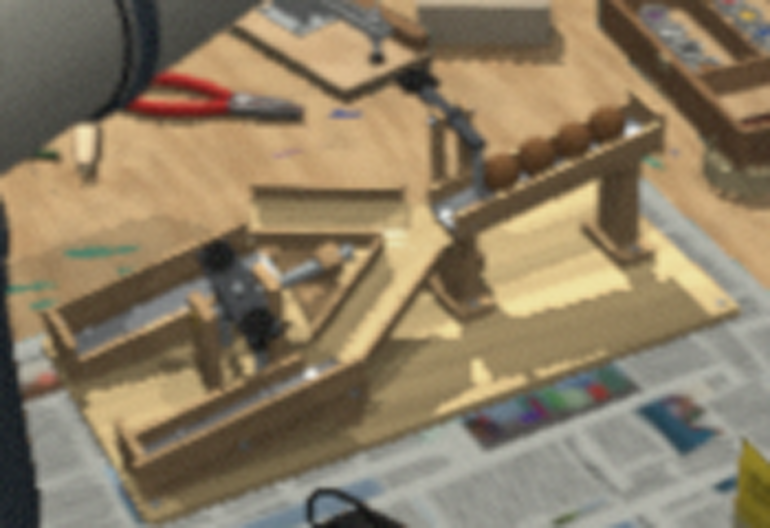

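Left pad: tc (148,441) / sc (218,254). Right pad: tc (217,440) / sc (261,326). Paddle: tc (57,198) / sc (416,78). I'll triangulate these, and intersect the board corners with the base plane to get the yaw.

```bash
cat > h.py <<'E'
from rig import bot
import numpy as np
def ray(d,u,v):
    T=np.array(d["cam_to_world"]); r=T[:3,:3]@np.array([(u-d["cx"])/d["fx"],-(v-d["cy"])/d["fy"],-1]); return T[:3,3],r/np.linalg.norm(r)
def tri(*rs):
    A=sum(np.eye(3)-np.outer(r,r) for c,r in rs); b=sum((np.eye(3)-np.outer(r,r))@c for c,r in rs)
    p=np.linalg.solve(A,b); return p,max(np.linalg.norm(np.cross(p-c,r)) for c,r in rs)
def plane(cr,z): c,r=cr; return c+r*(z-c[2])/r[2]
tp=lambda u,v:(u/3.15+254.66,v/3.15+114.66)
sp=lambda u,v:(u/4.4+224.61,v/4.4+164.61)
E
python3 - <<'E'
from h import *
t=bot.get_image("top");s=bot.get_image("side")
for n,a,b in[("L",(148,441),(218,254)),("R",(217,440),(261,326)),("paddle",(57,198),(416,78)),("ball1",(175,181),(501,171)),("ball4",(175,72),(607,123))]:
    p,e=tri(ray(t,*tp(*a)),ray(s,*sp(*b)));print(n,p.round(4),e.round(4))
c=[plane(ray(t,*tp(*q)),.01) for q in[(50,50),(297,48),(300,573),(52,576)]]
print(np.round(c,4)); 
for a,b in((3,0),(2,1)): w=c[b]-c[a];print(np.linalg.norm(w),np.arctan2(w[1],w[0]))
m=(c[2]+c[3])/2;n=(c[0]+c[1])/2;w=n-m;yaw=np.arctan2(w[1],w[0]);print("yaw",yaw,m,n)
print(bot.current_time_s())
E
```

```text
L [0.4357 0.0031 0.1018] 0.0004
R [ 0.4397 -0.0545  0.0766] 0.0027
paddle [0.6256 0.0789 0.1492] 0.0013
ball1 [ 0.6471 -0.0147  0.1143] 0.0011
ball4 [ 0.7353 -0.013   0.1274] 0.0015
[[ 0.7805  0.0979  0.01  ]
 [ 0.7877 -0.1237  0.01  ]
 [ 0.325  -0.1301  0.01  ]
 [ 0.3188  0.0827  0.01  ]]
0.4619325438645438 0.03290608925282988
0.4626847826555506 0.013794552423421213
yaw 0.0233425463369638 [ 0.32192671 -0.02368953  0.01      ] [ 0.78408833 -0.01289954  0.01      ]
0.2
```

The left pad is raised (102 mm against 77 mm), so the gate leans right and I need to press the left pad. The feeder origin is about (0.598, -0.022) with yaw 0.023. I'll use closed fingers with the narrow side across the feeder.

```bash
cat >> h.py <<'E'
yaw=.023; fx=np.array([np.cos(yaw),np.sin(yaw),0]); fy=np.array([-fx[1],fx[0],0]); O=np.array([.598,-.0225,0])
F=lambda x,y,z: O+x*fx+y*fy+np.array([0,0,z])
R=np.column_stack([-fy,-fx,[0,0,-1]])
def press(x,y,z0,z1,fmax,step=.004,rate=.04):
    bot.dwell(.2); f0=bot.current_wrist_force()[2]; z=z0
    while z>z1:
        z=max(z-step,z1); bot.servo_line(F(x,y,z),rate=rate); f=bot.current_wrist_force()[2]-f0
        print(round(z,4),round(f,2),end=' | ')
        if f>fmax: break
    print(); return z
E
python3 - <<'E'
from h import *
import cv2
bot.gripper_close(20)
bot.reach(F(-.16,.034,.22),R); bot.servo_line(F(-.16,.034,.115))
print(bot.current_ee_pos(),bot.current_width(),bot.current_time_s())
a=[]
for n in("top","side"):
    i=bot.get_image(n)["frame"][:,:,::-1]
    i=i[200:300,260:360] if n=="top" else i[170:270,230:330]
    a.append(cv2.resize(i,(400,400),interpolation=cv2.INTER_CUBIC))
cv2.imwrite("pics/above.png",np.hstack(a))
E
```

```text
[0.43795147 0.00775138 0.11580313] 5.694277168851674e-05 4.0333
```

View pics/above.png

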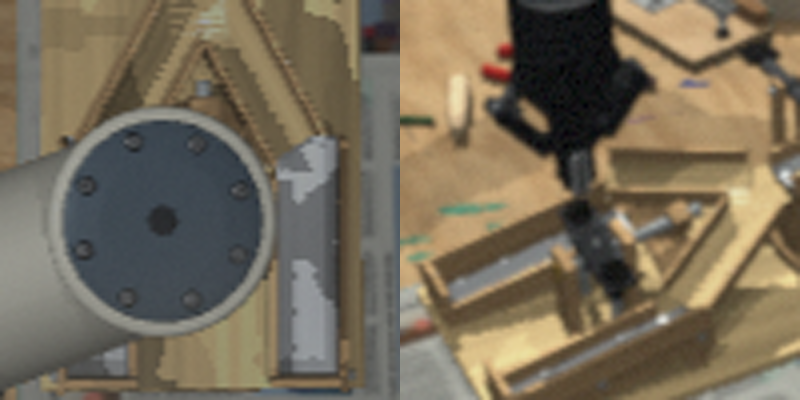

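The fingers stand right over the raised left pad, and the knuckles are well above the chute. Pressing now.

```bash
python3 - <<'E'
from h import *
import cv2
z=press(-.16,.034,.115,.084,4)
bot.dwell(.3); bot.servo_line(F(-.16,.034,.19),rate=.2)
bot.reach(F(.03,.1,.20),R); print(bot.current_time_s(),bot.current_ee_pos())
a=[]
for n in("top","side"):
    i=bot.get_image(n)["frame"][:,:,::-1]
    i=i[140:300,240:370] if n=="top" else i[165:275,230:360]
    a.append(cv2.resize(i,(400,492 if n=="top" else 338),interpolation=cv2.INTER_CUBIC))
a[1]=np.pad(a[1],((0,154),(0,0),(0,0)))
cv2.imwrite("pics/rocked.png",np.hstack(a))
E
```

```text
0.111 -0.83 | 0.107 -0.88 | 0.103 0.09 | 0.099 0.01 | 0.095 -0.88 | 0.091 -0.44 | 0.087 -0.19 | 0.084 1.61 | 
8.1417 [0.62496469 0.07789653 0.19872755]
```

View pics/rocked.png

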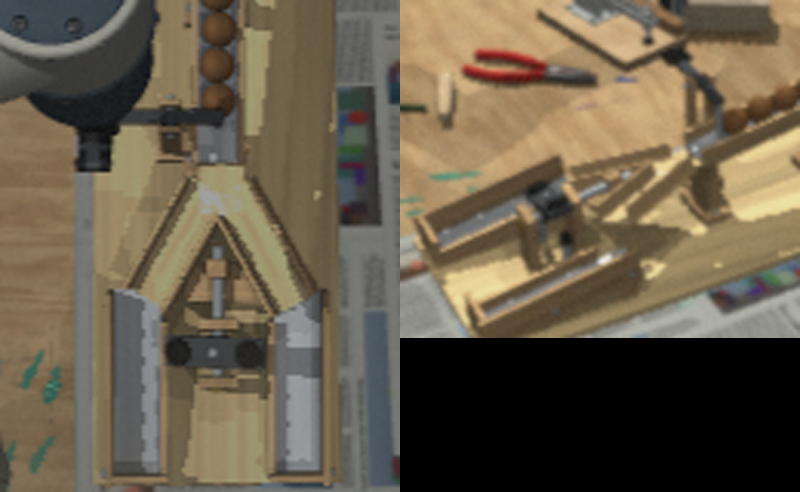

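The gate has rocked fully over to the left: the left pad at crop (178,352) is now low and both pads have shifted left. The balls are still waiting. Next is the paddle.

```bash
python3 - <<'E'
from h import *
import cv2
bot.servo_line(F(.03,.1,.153),rate=.15)
z=press(.03,.1,.153,.113,5,step=.005,rate=.06)
bot.dwell(3.5)
def pic(k):
    a=[]
    for n in("top","side"):
        i=bot.get_image(n)["frame"][:,:,::-1]
        i=i[115:305,250:370] if n=="top" else i[165:275,230:370]
        a.append(cv2.resize(i,(379,600) if n=="top" else (420,330),interpolation=cv2.INTER_CUBIC))
    a[1]=np.pad(a[1],((0,270),(0,0),(0,0)))
    cv2.imwrite(f"pics/{k}.png",np.hstack(a))
pic("pressed"); print(bot.current_time_s())
E
```

```text
0.148 -0.04 | 0.143 0.08 | 0.138 0.17 | 0.133 0.65 | 0.128 1.2 | 0.123 1.75 | 0.118 0.81 | 0.113 3.49 | 
14.5083
```

View pics/pressed.png

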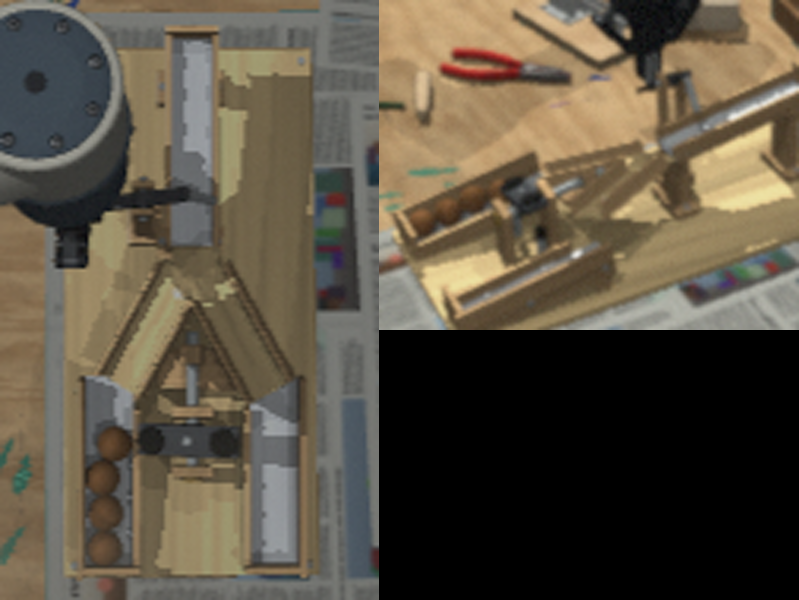

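All four balls lie in the left lane, at crop (100–113, 443–547), and the trough is empty. I'll release the paddle.

```bash
python3 - <<'E'
from h import *
import cv2
bot.servo_line(F(.03,.1,.22),rate=.1); bot.reach(F(.0,.25,.25),R); bot.dwell(1)
a=[]
for n in("top","side"):
    i=bot.get_image(n)["frame"][:,:,::-1]
    i=i[115:305,250:370] if n=="top" else i[165:275,230:370]
    a.append(cv2.resize(i,(379,600) if n=="top" else (420,330),interpolation=cv2.INTER_CUBIC))
a[1]=np.pad(a[1],((0,270),(0,0),(0,0)))
cv2.imwrite("pics/end.png",np.hstack(a)); print(bot.current_time_s())
E
```

```text
17.4917
```

View pics/end.png

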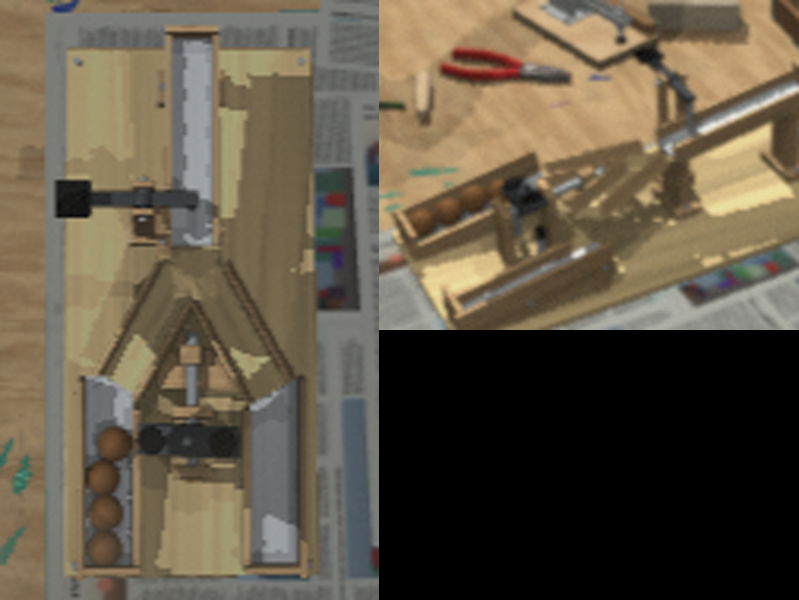

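The paddle is up again (crop (73,198)), the balls haven't moved since the last picture, and the gate still leans left.

```bash
python3 -c "
from rig import bot
print(bot.hand_in())"
```

```text
the job is handed in; nothing more can be done
None
```

I handed the job in after about 17.5 s: the gate is rocked fully over to the left, all four balls rest in the left lane, and the paddle has sprung back up; no verdict came back.

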